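# Load the tub on the kitchen scale and hold its recessed tare button

## Task

Stand the amber jar, the steel shaker with the green cap and the small red sauce bottle upright in the white tub on the kitchen scale and let go of them, leaving the tub on the pan. Then take the blue-handled stylus from its wooden stand, reach its steel tip through the red-framed hole in the scale's console and push the recessed yellow tare button down to its stop; finish while still gripping the stylus and holding the button down. Leave the other things on the table where they are.

Things in the scene. Friction and masses are not known exactly. Their poses are not given: they have to be found in the camera images.
- scale: white kitchen scale fixed to the table; origin on the table under the centre of its steel pan (pan 178 by 250, top 55 above the table); on its -x side (towards the robot) a console 80 (x) by 240 (y), flat top 50 above the table, spanning x = -170 to -90, with a dark display on it; yaw varies by up to 0.2 rad (sizes in mm)
- tare_port (a point): centre of the round hole's mouth, flush with the console's top (50 above the table), framed by a red square 29 wide; hole 15 in diameter with a 2 bevel, straight down, at x = -130, y = -60 in the scale's frame. The tare button is sunk in it: its top is 15 below this point when not pressed (sizes in mm)
- tare (a joint): travel of the yellow button (12 in diameter) in metres: 0 up, 0.005 at its solid stop, pushed straight down; springy, about 1.5 N to start and 5 N at the stop, comes up again when released (sizes in mm)
- tub: open white plastic tub standing loose on the scale's pan, outside 140 (its x) by 240 (its y) by 50 high, walls and floor 5 thick; origin at the centre of its underside (so its inner floor is 5 above the origin), z up; the three things stand in a row along its y, for example at y = -75, 0 and +75 (sizes in mm)
- jar_mid (a point): centre, half-way up, of the amber glass jar with a brass-coloured lid, a straight cylinder 52 in diameter, 86 high, 0.11 to 0.23 kg, z up its axis; stands on the table (sizes in mm)
- shaker_mid (a point): centre, half-way up, of the steel shaker with a green cap, a straight cylinder 47 in diameter, 95 high, 0.10 to 0.20 kg, z up its axis; stands on the table (sizes in mm)
- sauce_mid (a point): centre, half-way up, of the red sauce bottle, 112 high: cylinder 42 in diameter up to 82 above its foot, then a shoulder and a thin white nozzle; 0.09 to 0.19 kg, z up its axis; stands on the table (sizes in mm)
- stylus_grip (a point): centre of the stylus's blue handle, a cylinder 18 in diameter and 60 long; z along the stylus, away from the tip. Below the handle are a black guard disc (26 in diameter, 5 thick, underside 35 below this point) and a steel rod 7 in diameter and 60 long whose tip is 95 below this point. 50 g; stands upright in the stand, guard on the stand's top, and lifts straight out (60 of rod in the hole) (sizes in mm)
- stylus_tip (a point): the end of the stylus's steel rod, on its axis
- stylus: the stylus (see its points); origin at the tip, z up along it
- stand: wooden block fixed to the table, 60 by 60, 70 high, that holds the stylus in a 13 hole; origin at the centre of its underside. The jar, shaker, sauce bottle and stand swap places among four spots, two left and two right of the scale (sizes in mm)
- dessert_a: bystander: loose dessert glass, 62 in diameter, 68 high with a white spoon to 127, left side; origin under its centre (sizes in mm)
- dessert_b: bystander: like dessert_a, right side
- siphon: bystander: large red cream siphon, 80 in diameter, 220 high; origin under its centre (sizes in mm)
- bowl: bystander: steel bowl, 150 in diameter, 60 high; origin under its centre (sizes in mm)
- spatula: bystander: spatula lying beyond the scale on the left
- syrup: bystander: green bottle, 60 in diameter, 150 high, at the far right; origin under its centre (sizes in mm)
Not all that is in view belongs to the job. Leave any purple look-alike of the part that bears shaker_mid alone. Of the things that look like the part that bears jar_mid, take the one that is farthest to the robot's right at the start.

How it is judged (in metres and radians):
On the way, in this order (a step that is already met when the one before it is completed fails the run):
1. jar, shaker and sauce bottle stand upright in the tub on the pan, let go, with the tare button not pressed (x of jar_mid in the frame of tub between -0.055 and 0.055 m and y of jar_mid in the frame of tub between -0.105 and 0.105 m and z of jar_mid in the frame of tub between 0.042 and 0.054 m and angle between each of jar_mid, shaker_mid, sauce_mid's own z axis and vertical below 0.15 rad and contact force between the fingers and jar below 0.2 N and x of shaker_mid in the frame of tub between -0.055 and 0.055 m and y of shaker_mid in the frame of tub between -0.105 and 0.105 m and z of shaker_mid in the frame of tub between 0.0465 and 0.0585 m and contact force between the fingers and shaker below 0.2 N and x of sauce_mid in the frame of tub between -0.055 and 0.055 m and y of sauce_mid in the frame of tub between -0.105 and 0.105 m and z of sauce_mid in the frame of tub between 0.055 and 0.067 m and contact force between the fingers and sauce below 0.2 N and horizontal distance between tub and scale below 0.03 m and angle between tub's own z axis and vertical below 0.05 rad and height (world z) of tub above 0.05 m and value of joint tare below 0.001 m), for 0.2 s.
2. the tare button is held down with the stylus in the gripper (value of joint tare above 0.0035 m and contact force between stylus and tare_c0 above 1.5 N and contact force between the fingers and stylus above 3 N and distance between the grasp point and stylus_grip below 0.045 m), for 0.3 s.
At the end, for the whole second after the job is handed in: Jar, shaker and sauce bottle stand on the tub's floor (within 6 mm, tilt under 0.15 rad), let go; tub flat on the pan, within 30 mm of its centre; button at least 3.5 mm down, pushed by the stylus with over 1.5 N; stylus handle gripped (over 3 N, grasp point within 45 mm of its centre) (all of step 2 and x of jar_mid in the frame of tub between -0.055 and 0.055 m and y of jar_mid in the frame of tub between -0.105 and 0.105 m and z of jar_mid in the frame of tub between 0.042 and 0.054 m and angle between each of jar_mid, shaker_mid, sauce_mid's own z axis and vertical below 0.15 rad and contact force between the fingers and jar below 0.2 N and x of shaker_mid in the frame of tub between -0.055 and 0.055 m and y of shaker_mid in the frame of tub between -0.105 and 0.105 m and z of shaker_mid in the frame of tub between 0.0465 and 0.0585 m and contact force between the fingers and shaker below 0.2 N and x of sauce_mid in the frame of tub between -0.055 and 0.055 m and y of sauce_mid in the frame of tub between -0.105 and 0.105 m and z of sauce_mid in the frame of tub between 0.055 and 0.067 m and contact force between the fingers and sauce below 0.2 N and horizontal distance between tub and scale below 0.03 m and angle between tub's own z axis and vertical below 0.05 rad and height (world z) of tub above 0.05 m); the arm keeps its last pose, push and grip.
It fails at once if a bystander is moved more than 40 mm (distance of any of dessert_a, dessert_b, siphon, bowl, spatula, syrup from where it was at the start of the episode above 0.04 m).
It also fails if it takes over 72 s, if anything falls off the work surface, if the arm or the gripper's body presses on something with over 40 N, if the wrist force passes 120 N, or if a joint passes its speed limit or range.

## Robot

A 6-joint arm with a two-finger parallel gripper is mounted at the origin on the work surface. World frame = base frame: x ahead of the robot, y to its left, z up, the work surface at z = 0. Lengths are in m, angles in degrees, forces in N, time in s.
With the tool pointing down it reaches from about 0.325 to 0.85 m from the base axis. Payload 15.5 kg.
Tool frame: the origin (TCP) lies at the very end of the fingers, on their centre line; the grasp point (between the pads) lies arm.grip_depth behind it (arm.grip_depth is the distance from the TCP to the grasp point, in m); z points along the fingers, y is the line along which they close (so a half turn about z gives the same grasp; the last joint's range is limited). The gripper opens to 91 mm and grips with 3 to 60 N. Pads are 32 mm wide; open, the fingers measure 118 mm over their backs; the gripper's body (76 mm by 178 mm) begins 60 mm behind the grasp point.
Start: joints at [62.596, 28.281, 77.091, -0, 74.628, -5.472], TCP at [0.233, 0.58, 0.214] pointing down, gripper open.
Joint ranges: [-166.48, 166.48], [-47.26, 123.95], [12.59, 153.08], [-70.14, 250.14], [6.76, 159.57], [-176.63, 176.63]. Speed limits (degrees/s): [108.29, 108.29, 147.25, 172.46, 172.46, 172.46].

## Interface

Orientations are given as a 3x3 rotation matrix whose columns are the frame's x, y, z axes.
In Python, from rig import arm gives the robot as it stands. Calls block until the motion is done:
- arm.move_to(position, orientation): joint-space move of the TCP to a pose.
- arm.move_l(position, orientation=None, feed=0.15): straight line of the TCP; orientation=None keeps the orientation; feed is the mean speed in m/s.
- arm.move_joints(angles): joint-space move.
- arm.grip(opening): finger opening in m; the grip force is fixed at half the most; returns when the fingers have stopped.
- arm.sleep(seconds).
- arm.solve_ik(position, orientation): joint angles nearest the present ones, or None.
- arm.snapshot(name): name is "scene" or "top"; returns the picture (480x640x3 uint8, red, green, blue); there is no depth.
- arm.get_calibration(name): a dict with "intrinsics" (3x3 intrinsics, pixels), "k1" (the pictures are not rectified: a ray, as slopes to the right and down, at radius r is drawn at 1 + k1 r^2 times it, then the intrinsics apply), "cam_to_world" (4x4, takes a point from camera to world coordinates). Camera axes: x right, y down, z forward; pixel columns grow to the right and rows downward; lengths in m; the calibration is good to about 2 mm. A picture is of the moment at which its call begins. get_calibration takes no time and is no camera call.
A pose or a line that the arm cannot do raises arm.Unreachable and nothing moves.
- arm.sign_off(): hands the job in; it is judged then, once.
Readings, each from a call of its own:
- arm.current_t(): time.
- arm.current_joint_positions(): joint angles.
- arm.current_dq(): joint speeds.
- arm.current_tau(): joint torques, N m.
- arm.current_ee_pos(): TCP position.
- arm.current_tool_rot(): TCP orientation.
- arm.current_force(): force on the tool from outside, world axes, zero at the start.
- arm.current_torque(): the same for the moment, N m.
- arm.current_width(): finger opening in m.
- arm.current_grasp_force(): force on a finger pad.
Only numpy, scipy, OpenCV 4.12 (cv2) and the standard library are available. Lean on these libraries where they do the work, as an engineer would, in place of code of your own. Each camera call takes 0.05 s, during which the arm holds its last target. There are 200 camera calls.

## Working session

There is one attempt and no reset: what is moved stays moved. The work goes in short steps, each a Python script; the robot and the scene stay as the last script left them, time stands still between calls to the robot, and variables do not carry over. Pictures are saved under pics/ and viewed, at most 10 in all, crops included, and the job is handed in when it is done.

```bash
ls; mkdir -p pics
python3 - <<'E'
from rig import arm
import cv2
for n in("scene","top"):
    im=arm.snapshot(n); cv2.imwrite(f"pics/{n}0.png",cv2.resize(im[:,:,::-1],(800,600),interpolation=cv2.INTER_CUBIC))
    c=arm.get_calibration(n); print(n,c)
print(arm.grip_depth,arm.current_t(),arm.current_tool_rot())
E
```

```text
pics
scene {'intrinsics': array([[486.51292056,   0.        , 318.16885425],
       [  0.        , 486.51292056, 243.24216447],
       [  0.        ,   0.        ,   1.        ]]), 'k1': -0.025637117059848915, 'cam_to_world': array([[ 0.71441658,  0.4857879 , -0.50360606,  1.23437856],
       [ 0.69961374, -0.48333573,  0.52623872, -0.74876095],
       [ 0.0122296 , -0.72828338, -0.68516695,  1.04790654],
       [ 0.        ,  0.        ,  0.        ,  1.        ]])}
top {'intrinsics': array([[461.31036073,   0.        , 321.43085926],
       [  0.        , 461.31036073, 240.74196545],
       [  0.        ,   0.        ,   1.        ]]), 'k1': -0.09483996775000986, 'cam_to_world': array([[ 0.00844603, -0.99879176,  0.04841158,  0.4417775 ],
       [-0.99996069, -0.0085668 , -0.00228759, -0.00722395],
       [ 0.00269956, -0.04839036, -0.99882485,  1.24590538],
       [ 0.        ,  0.        ,  0.        ,  1.        ]])}
0.0188 0.1 [[-9.27620649e-01  3.73523299e-01 -5.25445172e-04]
 [ 3.73523655e-01  9.27620079e-01 -1.03361691e-03]
 [ 1.01333495e-04 -1.15507059e-03 -9.99999328e-01]]
```

View pics/top0.png

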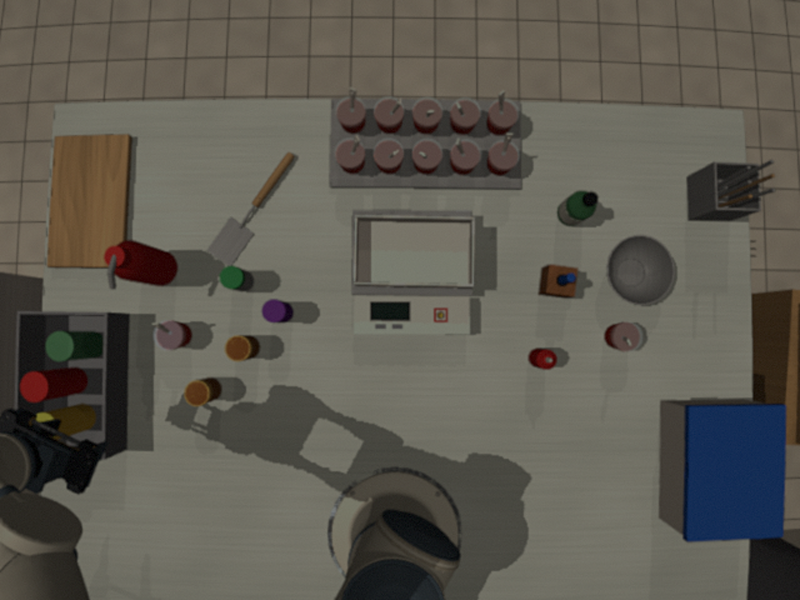

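View pics/scene0.png

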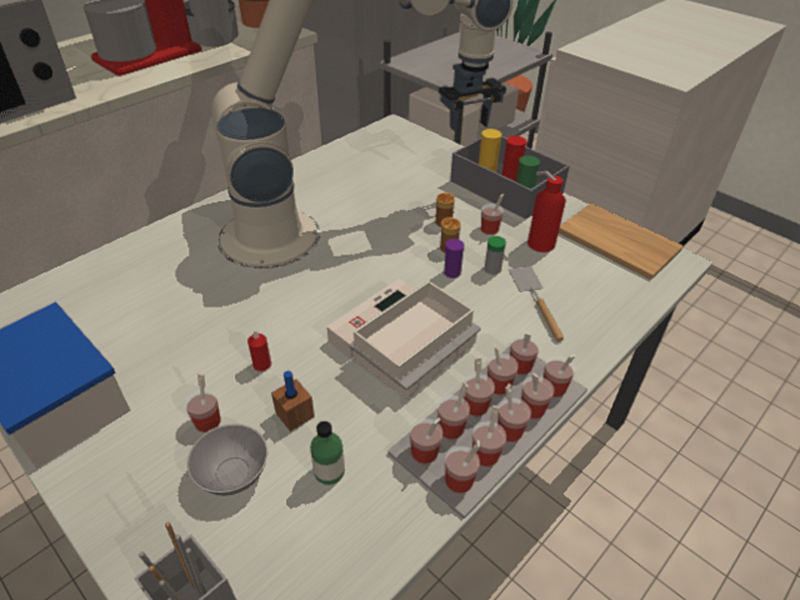

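Top view (800×600): candidates for the jar are two amber jars at (240,347) and (203,391), and the rightmost is (240,347). The shaker with the green cap is at (234,278) and its purple look-alike is at (277,310). The red sauce bottle is at (543,358), with the siphon at (145,262) and the red bottle in the rack at (35,385) as the other red things. The stylus is at (570,279) in its stand, the tare port at (441,315). Close crops next.

```bash
cat > h.py <<'E'
import numpy as np, cv2
from rig import arm
def ray(n,px):
    c=arm.get_calibration(n); K=c["intrinsics"]
    p=cv2.undistortPoints(np.array([[px]],float),K,np.array([c["k1"],0,0,0.]))[0,0]
    T=c["cam_to_world"]; d=T[:3,:3]@[p[0],p[1],1]; return T[:3,3],d
def at(n,px,z):
    o,d=ray(n,px); return o+d*(z-o[2])/d[2]
def proj(n,P):
    c=arm.get_calibration(n);T=c["cam_to_world"];q=T[:3,:3].T@(np.array(P)-T[:3,3])
    return cv2.projectPoints(q[None],np.zeros(3),np.zeros(3),c["intrinsics"],np.array([c["k1"],0,0,0.]))[0][0,0]
def crop(im,x0,y0,w,h,s):
    o=cv2.resize(np.ascontiguousarray(im[y0:y0+h,x0:x0+w,::-1]),None,fx=s,fy=s,interpolation=cv2.INTER_CUBIC)
    for x in range(x0-x0%-10,x0+w,10): cv2.line(o,((x-x0)*s,0),((x-x0)*s,6),(255,255,255),1); x%20==0 and cv2.putText(o,str(x),((x-x0)*s+2,16),0,.4,(0,255,255),1)
    for y in range(y0-y0%-10,y0+h,10): cv2.line(o,(0,(y-y0)*s),(6,(y-y0)*s),(255,255,255),1); y%20==0 and cv2.putText(o,str(y),(8,(y-y0)*s+4),0,.4,(0,255,255),1)
    return o
E
python3 - <<'E'
from h import *
im=arm.snapshot("top")
cv2.imwrite("pics/c1.png",np.hstack([crop(im,150,200,90,135,4)*1,crop(im,420,200,90,135,4)]))
cv2.imwrite("pics/c2.png",crop(im,270,160,130,115,5))
E
```

```text
(no output)
```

View pics/c1.png

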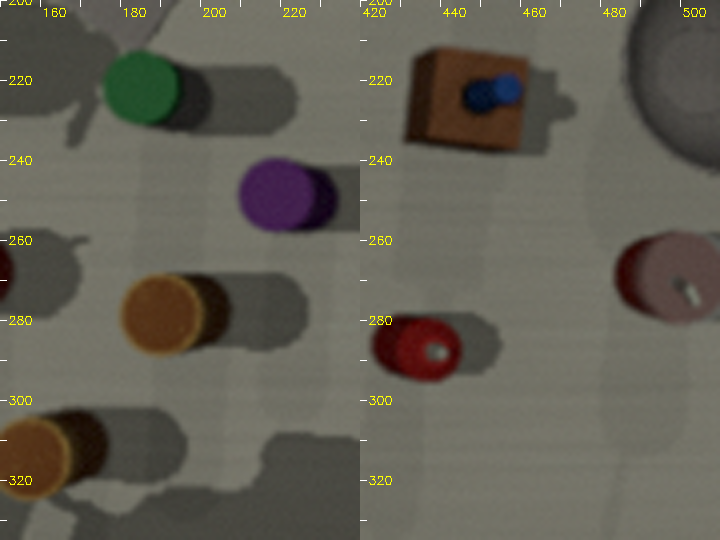

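View pics/c2.png

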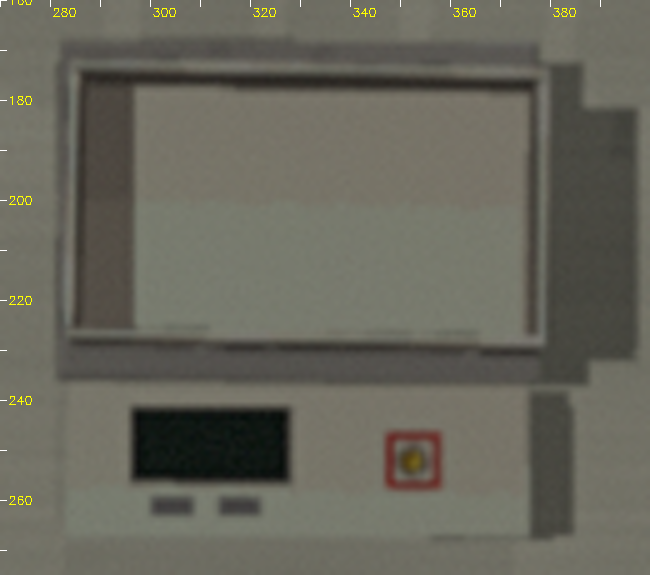

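Crops confirm the choice: jar lid at (190,278), shaker cap (185.5,222), purple decoy (219,249), second jar (157,314), sauce nozzle (439,288), stylus top (457,222) and port (352.8,252) in full-image pixels. Convert and cross-check in the scene view.

Run:
```python
from h import *
np.set_printoptions(precision=4,suppress=True)
L=lambda dx,dy:((dx+.5)/4-.5+150,(dy+.5)/4-.5+200)
R=lambda dx,dy:((dx-360+.5)/4-.5+420,(dy+.5)/4-.5+200)
C=lambda dx,dy:((dx+.5)/5-.5+270,(dy+.5)/5-.5+160)
P=dict(jar=(L(162,314),.086),shaker=(L(142,88),.095),purple=(L(278,195),.095),jar2=(L(31,458),.086),sauce=(R(437,352),.112),styl=(R(508,89),.135),
 stand=(R(479.5,99),.07),dess=(R(682,278),.068),port=(C(414,460),.05))
for n,(px,z) in P.items():
    w=at("top",px,z); print(n,w,proj("scene",w))
tub=[at("top",C(*c),.105) for c in((73,63),(550,66),(547,348),(69,341))]; print(np.array(tub),np.mean(tub,0))
print("red",*[at("top",C(*c),.05) for c in((387,432),(440,432),(440,488),(387,488))])
print("disp",*[at("top",C(*c),.05) for c in((132,407),(290,407),(290,482),(132,482))])
print("cons",*[at("top",C(*c),.05) for c in((65,537),(529,534),(528,385))])
print("pan",*[at("top",C(*c),.055) for c in((62,40),(540,42),(56,381))])
im=arm.snapshot("scene")
a=crop(im,190,180,160,150,3);b=crop(im,330,140,90,150,3);
cv2.imwrite("pics/s1.png",np.hstack([a,b]))
```

```text
jar [0.4006 0.3211 0.086 ] [359.9329 177.6236]
shaker [0.5429 0.3344 0.095 ] [396.1627 192.0583]
purple [0.4762 0.2464 0.095 ] [362.7601 194.7812]
jar2 [0.3083 0.4041 0.086 ] [355.5481 157.2276]
sauce [ 0.3834 -0.3007  0.112 ] [204.334  262.4495]
styl [ 0.5445 -0.339   0.135 ] [229.2999 297.0801]
stand [ 0.5438 -0.3397  0.07  ] [231.8374 313.7819]
dess [ 0.4292 -0.4734  0.068 ] [161.5751 318.4258]
port [ 0.4722 -0.0905  0.05  ] [285.0745 256.4443]
[[ 0.6679  0.0847  0.105 ]
 [ 0.6686 -0.154   0.105 ]
 [ 0.527  -0.1526  0.105 ]
 [ 0.5284  0.0848  0.105 ]] [ 0.598  -0.0343  0.105 ]
red [ 0.4866 -0.0764  0.05  ] [ 0.4869 -0.104   0.05  ] [ 0.4578 -0.1041  0.05  ] [ 0.4576 -0.0766  0.05  ]
disp [0.4985 0.056  0.05  ] [ 0.4992 -0.026   0.05  ] [ 0.4603 -0.0263  0.05  ] [0.4596 0.0556 0.05  ]
cons [0.4308 0.09   0.05  ] [ 0.4343 -0.1505  0.05  ] [ 0.5117 -0.1497  0.05  ]
pan [0.6899 0.0947 0.055 ] [ 0.6912 -0.1552  0.055 ] [0.5114 0.0953 0.055 ]
```

View pics/s1.png

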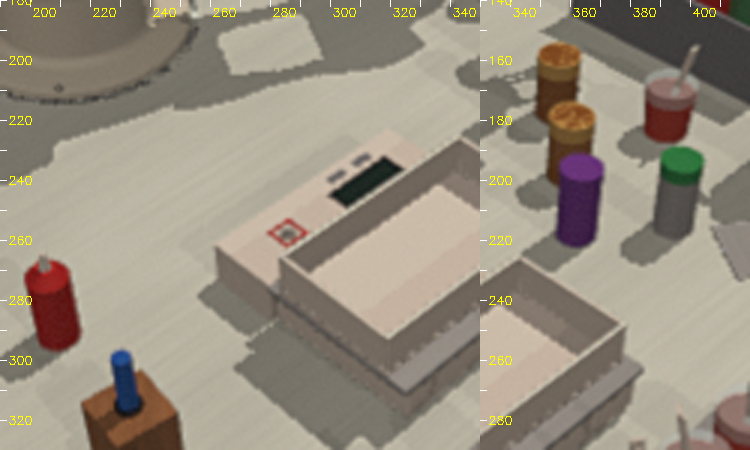

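Both views agree within about 1–2 px: the scale has yaw ≈ 0, with its origin near (0.602, −0.030), and the tub centre is near (0.598, −0.034). I'll grip along world x, high on the bodies, so the fingers stay above the tub rim.

```bash
cat >> h.py <<'E'
def down(yaxis):
    y=np.array(yaxis,float); z=np.array([0,0,-1.]); return np.column_stack([np.cross(y,z),y,z])
def best(pos,y):
    q0=np.array(arm.current_joint_positions()); c=[]
    for s in (1,-1):
        R=down(s*np.array(y)); q=arm.solve_ik(pos,R)
        if q is not None: c.append((np.abs(np.array(q)-q0).max(),s))
    return down(min(c)[1]*np.array(y))
def pickplace(src,dst,h,floor=.060,hi=.25):
    """grip src xy with the TCP h above the foot, stand it on dst xy"""
    a=np.array([*src,hi]); R=best(a,(1,0,0))
    arm.grip(.085); arm.move_to(a,R); arm.move_l([*src,h],feed=.25)
    arm.grip(0.0); print("width",arm.current_width(),"F",arm.current_grasp_force(),"t",arm.current_t())
    arm.move_l(a,feed=.25); print("width",arm.current_width(),"force",arm.current_force())
    b=np.array([*dst,hi]); arm.move_to(b,best(b,(1,0,0)))
    arm.move_l([*dst,floor+h+.02],feed=.25); arm.move_l([*dst,floor+h+.002],feed=.03)
    print("Fz",arm.current_force()[2]); arm.grip(.085); arm.move_l(b,feed=.25)
    print("pos",arm.current_ee_pos(),"t",arm.current_t())
E
python3 - <<'E'
from h import *
np.set_printoptions(precision=4,suppress=True)
pickplace((.4006,.3211),(.598,-.034),.048)
im=arm.snapshot("top"); cv2.imwrite("pics/p1.png",im[:,:,::-1])
E
```

```text
width 0.051636285374382494 F 29.975912240333855 t 3.2833
width 0.05160823887003256 force [-0.7868 -0.1749 -2.1321]
Fz -1.8979150406718
pos [ 0.5977 -0.0339  0.2496] t 8.525
```

Run:
```python
from h import *
np.set_printoptions(precision=4,suppress=True)
pickplace((.5429,.3344),(.598,.041),.050)
pickplace((.385,-.300),(.598,-.109),.045)
s=np.array([.5445,-.339,.25]); arm.move_to(s,best(s,(0,1,0)))
a=crop(arm.snapshot("top"),270,160,130,115,4);b=crop(arm.snapshot("scene"),260,200,140,115,4)
cv2.imwrite("pics/v1.png",cv2.resize(np.hstack([a,b]),None,fx=.7,fy=.7,interpolation=cv2.INTER_AREA))
```

```text
width 0.04663628841229409 F 29.99833821435459 t 11.8083
width 0.04641695485748855 force [-0.9559 -0.9425 -1.4754]
Fz -1.3197934585906501
pos [0.5977 0.041  0.2497] t 16.725
width 0.0411905530769968 F 29.910170109942555 t 20.1333
width 0.04149896004323338 force [-0.1395 -1.0703 -1.7598]
Fz -1.0213255812929352
pos [ 0.5976 -0.1089  0.2494] t 25.125
```

View pics/v1.png

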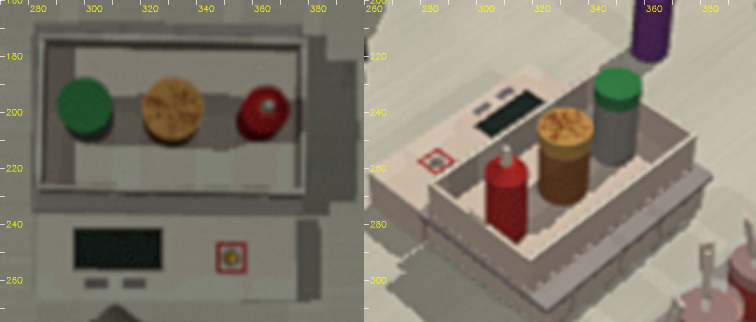

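All three stand upright in the tub (shaker, jar and sauce bottle from left to right in the top view), and the tub is still on the pan. Now the stylus.

Run:
```python
from h import *
np.set_printoptions(precision=4,suppress=True)
S=(.5445,-.339); off=.0812; port=(.4722,-.0905)
arm.grip(.06); arm.move_l([*S,.0912],feed=.2); arm.grip(0.)
print("w",arm.current_width(),arm.current_grasp_force(),arm.current_force())
arm.move_l([*S,.25],feed=.2)
b=np.array([*port,.25]); arm.move_to(b,best(b,(0,1,0)))
arm.move_l([*port,off+.062],feed=.15); arm.sleep(.3)
print("w",arm.current_width(),arm.current_ee_pos(),arm.current_force(),arm.current_t())
print(proj("scene",[*port,.062]),proj("scene",[*port,.132]),proj("scene",[*port,.05]))
a=crop(arm.snapshot("scene"),245,200,75,75,7);b=crop(arm.snapshot("top"),330,210,45,75,6)
cv2.imwrite("pics/v2.png",np.hstack([a,cv2.copyMakeBorder(b,0,75,0,0,0)]))
```

```text
w 0.017342247818225198 30.00027447938919 [-0.2633  0.1502  1.5204]
w 0.017261444769634048 [ 0.4725 -0.0906  0.1437] [ 0.4995  0.18   -1.2895] 31.7333
[284.9343 253.4854] [284.0671 235.5829] [285.0773 256.4324]
```

View pics/v2.png

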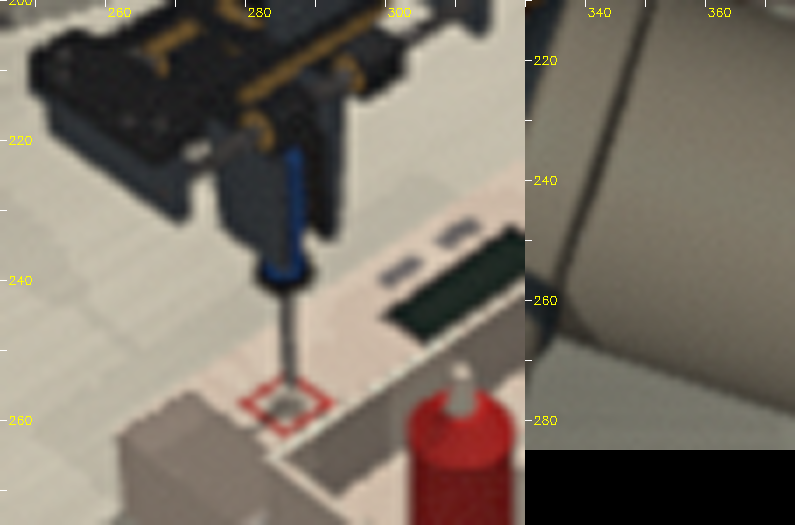

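The steel tip at (286,254.7) sits over the red frame's centre (286,258), which matches the expected 3 px offset. Descend in small steps watching the force.

Run:
```python
from h import *
np.set_printoptions(precision=3,suppress=True)
off=.0812; port=(.4722,-.0905)
f0=np.array(arm.current_force())
for t in (.050,.044,.038,.035,.0335,.032,.031,.030,.029,.028,.027):
    arm.move_l([*port,off+t],feed=.03)
    f=np.array(arm.current_force())-f0; print(t,f,np.array(arm.current_ee_pos())[2]-off)
    if f[2]>12 or (t>.037 and f[2]>3) or np.hypot(f[0],f[1])>6: print("stop"); break
arm.sleep(.4); print(np.array(arm.current_force())-f0,arm.current_width(),arm.current_grasp_force(),arm.current_t())
```

```text
0.05 [ 0.05  -0.544  0.233] 0.04983776551610519
0.044 [ 0.202 -0.351  0.589] 0.04382513758136847
0.038 [ 0.122 -0.145  0.367] 0.03781430317445124
0.035 [ 0.917 -0.535  1.766] 0.03494550457266328
0.0335 [ 1.406 -0.757  1.836] 0.03356194916927835
0.032 [ 1.119 -0.605  3.238] 0.032022991010274046
0.031 [ 1.781 -0.385  3.081] 0.03101786621512316
0.03 [ 1.702 -1.261  3.957] 0.030002325497065108
0.029 [-1.732 -0.455 15.818] 0.029539921663667548
stop
[-0.91   0.231 16.938] 0.01757369752779752 30.00242382287979 34.9833
```

```bash
python3 -c "
from rig import arm
arm.sleep(.5); print(arm.current_force(),arm.current_grasp_force()); print(arm.sign_off())"
```

```text
[-1.04418603  0.18280477 15.73799242] 30.002388060092926
the job is handed in; nothing more can be done
None
```

I handed the job in at about 35.5 s with the jar, shaker and sauce bottle upright in the tub on the pan, and the stylus still gripped (30 N) and holding the tare button on its stop with about 17 N; I have not seen the judge's result.

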